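# Square a carved strip against the rail and clamp it

## Task

The carved strip lies askew on the work board. Keeping it flat on the board, push it at two places along its near edge until its whole length lies flush against the rail, and press it firmly home without bruising it; then press the red knob of the hold-down arm down until its pad bears firmly on the strip, and let go. Leave the other tools and things where they are.

Things in the scene. Friction and masses are not known exactly. Their poses are not given: they have to be found in the camera images.
- board: flat light wooden work board fixed to the table, 340 mm (x) by 460 mm (y), 18 mm thick; origin under its centre; its x axis points away from the robot, its y axis to the robot's left when it is not turned; its surface is at z = 18 mm
- rail: brown wooden rail fixed on the board, 360 mm long (y), 24 mm deep, 30 mm high, rigid. Origin: middle of the face that looks at the strip, at the board's surface; axes as the board's: the face is the plane x = 0, the strip lies at negative x. Seat the strip with 7 to 14 N on the rail (5 N is the least), on top of what its drag on the board takes; over 20 N on the rail bruises the carving
- strip: dark carved strip, loose on the board: 60 mm wide (x), 300 mm long (y), 22 mm high, about 0.3 kg (varies), drag 1 to 4 N, more if the tool bears down on it. Origin: centre of its underside; x points across it to the rail, y along it to the left. Its near long edge (x = -30 mm) is free to push; a push 100 mm off its middle turns it about a point some 80 mm beyond the middle
- strip_left (a point): left end of the strip's far long face (the face that goes against the rail), at half its height
- strip_right (a point): right end of that same face, at half its height
- hold_down: hold-down arm: steel bar with a red ball knob at its free end, hinged behind the rail's middle; open, it leans up towards the robot, 43 to 57 degrees above level. Origin: on the hinge axis (parallel to the rail, 52 mm above the board, 45 mm behind the rail's face). Level, its pad just touches the strip's top. The hinge is stiff (0.5 N m) and stays where it is left
- knob (a point): centre of the red ball knob, 16 mm in radius, 140 mm from the hinge axis. About 4 N on it moves the arm; when the pad meets the strip the force rises, and 8 to 11 N down on the knob then clamp the strip well; the stiff hinge keeps part of that
- pad (a point): centre of the lower face of the soft black rubber pad under the hold-down arm, 24 mm wide, 75 mm from the hinge along the arm; it gives about 1 mm per 4 N, so the arm ends 2 to 3 degrees below level; it comes down on the middle of the strip's width
- chisel: chisel, 145 mm long, round wooden handle, lying on the board behind the rail; leave it alone
- offcut: small wooden block 45 x 35 x 30 mm, standing on the board beyond the left end of the strip; leave it alone
- oilstone: grey sharpening stone 30 x 110 x 20 mm, lying on the board behind the rail; leave it alone
- bowl: brass bowl, 90 mm wide, 45 mm high, on the table; leave it alone
- wax: amber jar of wax, 68 mm wide, 60 mm high, on the table; leave it alone
- gouge: gouge with a light wooden handle, 160 mm long, on the table; leave it alone
- mallet: wooden mallet, 210 mm long, head 60 x 100 x 60 mm, on the table; leave it alone

How it is judged:
By the outcome, as a careful person would: the job done as asked, in the order asked, and still so for the second after the job is handed in, with the robot touching nothing.
It also fails if it takes over 72 s, if anything falls off the work surface, if the arm or the gripper's body presses on something with over 40 N, if the wrist force passes 120 N, or if a joint passes its speed limit or range.

## Robot

A 7-joint arm with a two-finger parallel gripper is mounted at the origin on the work surface. World frame = base frame: x ahead of the robot, y to its left, z up, the work surface at z = 0. Lengths are in m, angles in rad, forces in N, time in s.
With the tool pointing down it reaches from about 0.425 to 0.925 m from the base axis. Payload 6.8 kg.
Tool frame: the origin (TCP) lies where the fingers leave the gripper's body, on its centre line; the fingertips stand 73 mm ahead of it and the grasp point (between the pads) lies 54 mm ahead of it; z points along the fingers, y is the direction in which the jaws open and shut (so a half turn about z gives the same grasp; the last joint's range is limited). The gripper opens to 85 mm and grips with 20 to 120 N. Pads are 22 mm wide; open, the fingers measure 114 mm over their backs; the gripper's body (76 mm by 85 mm) begins 54 mm behind the grasp point. The pads swing forward as they close: fully open they stand 13 mm farther back than shut.
Start: joints at [1.217, 0.477, 0.022, 1.555, -0.011, 1.109, -0.083], TCP at [0.164, -0.655, 0.304] pointing down, gripper open.
Joint ranges: [-2.96, 2.96], [-0.34, 2.1], [-1.41, 1.46], [0.24, 2.44], [-1.37, 4.51], [0.17, 1.92], [-2.96, 2.96]. Speed limits (rad/s): [2.39, 2.39, 3.14, 3.14, 3.14, 3.14, 3.14].

## Interface

Orientations are given as a rotation vector (axis times angle).
In Python, from bench import r gives the robot as it stands.
- The arm moves only by the shell command python3 -m handwheel 'ROWS' [FORCE]. ROWS is JSON, a list that holds one entry, the list of rows, each a list of 7 numbers: the shift along the world's x, y, z in m, then the turn, a rotation vector about the world's x, y, z in rad, then the finger opening in m, from 0 to 0.0854. A call has 1 to 10 rows; each row shifts and turns the commanded pose from where the row before left it; what a row does not reach is not made up. A row lasts 1/12 s, in which the tool goes at most 41.7 mm and 7.16 degrees, less where a joint would pass 70% of its speed; a pose out of reach is approached as far as the arm can. A call is refused whole if a number of a shift passes 0.0417 or a number of a turn 0.125, either way. A call with a gripper value outside its range is refused whole. The fingers move at their own pace and stop on an object; FORCE is the grip in N (left out, the last holds). Time passes only in rows, so rows that do not move let the fingers close. It gives the time, the measured TCP pose, the force and the opening at its end, in the units of the state.
- r.get_obs(): the state, without advancing time (a new reading comes with each control period).
- r.grab_frame(name): name is "side" or "top" or "wrist"; returns (picture, depth): 400x640x3 uint8, red, green, blue; 400x640 float32, m along the optical axis (not along the pixel's ray), 0 where there is no reading.
- r.get_calibration(name): a dict with "vertical_fov" (degrees; the focal length in pixels is half the picture's height over the tangent of half this angle, whatever the lens; pixels are square), "cx", "cy" (the principal point, pixels), "R" (3x3) and "t" (3): a world point X has camera coordinates R X + t; the wrist camera has in their place "T_tool_cam" (4x4, takes a point from camera to tool coordinates, whose origin is the TCP and whose axes are the flange's). Camera axes: x right, y down, z forward; pixel columns grow to the right and rows downward; lengths in m; the calibration is good to about 2 mm. A picture is of the moment at which its call begins: read the wrist's pose just before it. get_calibration takes no time and is no camera call.
- r.hand_in(): hands the job in, once; it reports no verdict.
Trained networks look in the newest picture that a camera, given by its name, has taken for a name from the list of things; names that differ only in an ending like _2 or _b are one class to them, and where a whole thing is asked for, a point or a joint stands for the part that bears it (a point fixed in the world has none). Each returns a list of dicts, best first, with "p" (0 to 1); they miss things now and then, are a little off and sometimes report something else, mostly with a low value. They report only what shows in the picture. A call takes as long as a camera call.
- r.masks_of(label, camera): "pixels" (400x640 bool, what is visible of it) and "at" ([column, row] in pixels, amid what is visible of it).
The state is a dict: "clock": time; "joints": joint angles; "qvel": joint speeds; "tau": joint torques, N m; "tcp_pos": TCP position; "orientation": TCP orientation; "contact_force": force on the tool from outside, world axes, zero at the start; "moment": the same for the moment, N m; "grip_width": finger opening in m.
Only numpy, scipy, OpenCV 4.12 (cv2) and the standard library are available. Lean on these libraries where they do the work, as an engineer would, in place of code of your own. Each camera call takes 0.05 s, during which the arm holds its last target.

## Working session

There is one attempt and no reset: what is moved stays moved. The work goes in short steps, Python scripts to look and compute and a shell command to move; the robot and the scene stay as the last step left them, time stands still between calls to the robot, and variables do not carry over. Pictures are saved under pics/ and viewed, and the job is handed in when it is done.

```bash
ls; mkdir -p pics
cat > h.py <<'E'
import numpy as np, cv2
from bench import r
def cam(name):
    c=r.get_calibration(name); f=200/np.tan(np.radians(c["vertical_fov"])/2)
    return c,f
def grab(name,fn=None):
    im,d=r.grab_frame(name)
    if fn: cv2.imwrite('pics/'+fn,cv2.cvtColor(im,cv2.COLOR_RGB2BGR))
    return im,d
def world(name,u,v,z):
    c,f=cam(name); p=np.array([(u-c["cx"])/f*z,(v-c["cy"])/f*z,z])
    return np.array(c["R"]).T@(p-np.array(c["t"]))
def proj(name,X):
    c,f=cam(name); p=np.array(c["R"])@X+np.array(c["t"]); return f*p[0]/p[2]+c["cx"],f*p[1]/p[2]+c["cy"]
def cloud(name,d):
    c,f=cam(name); v,u=np.mgrid[:400,:640]
    P=np.stack([(u-c["cx"])/f*d,(v-c["cy"])/f*d,d],-1)
    return (P-np.array(c["t"]))@np.array(c["R"])
E
python3 - <<'E'
from h import *
o=r.get_obs(); print({k:np.round(v,3) for k,v in o.items()})
grab('side','s0.png');im,d=grab('top','t0.png')
for n in ['side','top']: print(r.get_calibration(n))
np.save('t0.npy',d)
E
```

```text
pics
{'clock': np.float64(0.0), 'joints': array([ 1.217,  0.478,  0.022,  1.556, -0.012,  1.109, -0.083]), 'qvel': array([ 0.002,  0.   ,  0.   ,  0.   , -0.001,  0.   ,  0.001]), 'tau': array([ 1.0000e-03, -5.9644e+01,  1.6080e+00, -2.8119e+01,  1.2000e-02,
        9.0000e-03, -0.0000e+00]), 'tcp_pos': array([ 0.164, -0.654,  0.303]), 'orientation': array([-3.116e+00, -3.850e-01,  1.000e-03]), 'contact_force': array([-0.76 ,  0.967, -0.465]), 'moment': array([-0.009, -0.032,  0.01 ]), 'grip_width': np.float64(0.086)}
{'vertical_fov': 46.05158401535361, 'cx': 317.0885319845389, 'cy': 199.97108195468925, 'R': array([[-0.99454161, -0.10343452, -0.01372148],
       [-0.04872766,  0.57670781, -0.81549599],
       [ 0.09226372, -0.81037609, -0.57860004]]), 't': array([0.5902481 , 0.11199752, 1.44663705])}
{'vertical_fov': 45.82997468026229, 'cx': 323.11198186094225, 'cy': 199.04348030495538, 'R': array([[ 0.00254185, -0.99988695,  0.01481976],
       [-0.99405878, -0.0041391 , -0.10876585],
       [ 0.1088149 , -0.01445525, -0.99395692]]), 't': array([-0.0759762 ,  0.61089155,  1.47874292])}
```

View pics/t0.png

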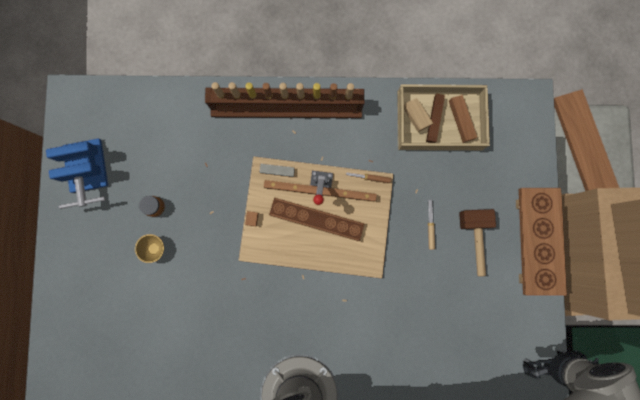

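View pics/s0.png

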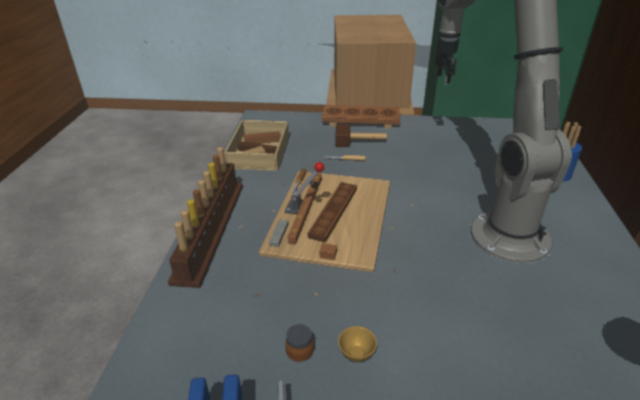

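Top view: the strip runs from about (270,205) to (365,237), the rail from (265,184) to (377,198), the knob is near (318,199) and the offcut near (252,218). Next I'll measure these.

```bash
cat > m.py <<'E'
from h import *
def measure(cam_,d,names,zr):
    P=cloud(cam_,d); out={}
    for n in names:
        L=r.masks_of(n,cam_)
        if not L: print(n,'none'); continue
        m=L[0]['pixels']&(d>0); Q=P[m]
        lo,hi=zr.get(n,(-1,9)); Q=Q[(Q[:,2]>lo)&(Q[:,2]<hi)]
        print(n,round(L[0]['p'],2),'at',np.round(L[0]['at']),m.sum(),'med',np.round(np.median(Q,0),4), 'min',np.round(Q.min(0),3),'max',np.round(Q.max(0),3))
        if len(Q)>5:
            rect=cv2.minAreaRect((Q[:,:2]*1000).astype(np.float32)); print('   rect',np.round(rect[0],1),np.round(rect[1],1),round(rect[2],2), 'corners',np.round(cv2.boxPoints(rect),0).tolist())
        out[n]=Q
    return out
E
python3 - <<'E'
from m import *
im,d=grab('top')
o=measure('top',d,['board','rail','strip','hold_down','knob','pad','offcut','strip_left','strip_right'],{'strip':(.03,.06),'rail':(.035,.08)})
im,d=grab('side')
o=measure('side',d,['rail','strip','hold_down','knob','strip_left','strip_right'],{'strip':(.03,.06),'rail':(.035,.08)})
E
```

```text
board 0.91 at [318. 230.] 11429 med [ 0.5222 -0.0583  0.0184] min [ 0.364 -0.299 -0.003] max [0.752 0.193 0.207]
   rect [555.9 -53.9] [463.5 345.3] 82.46 corners [[354.0, -261.0], [697.0, -306.0], [757.0, 153.0], [415.0, 198.0]]
rail 0.88 at [322. 191.] 855 med [ 0.6359 -0.0764  0.0481] min [ 0.605 -0.242  0.035] max [0.667 0.114 0.059]
   rect [638.  -63.9] [359.3  27.1] 83.32 corners [[604.0, -241.0], [631.0, -244.0], [672.0, 113.0], [645.0, 116.0]]
strip 0.71 at [318. 222.] 1818 med [ 0.5464 -0.0546  0.0406] min [ 0.481 -0.2    0.031] max [0.614 0.095 0.054]
   rect [546.1 -53.3] [299.7  60.5] 74.07 corners [[476.0, -189.0], [534.0, -206.0], [616.0, 82.0], [558.0, 99.0]]
hold_down 0.67 at [317. 188.] 155 med [ 0.6257 -0.0629  0.146 ] min [ 0.581 -0.076  0.076] max [ 0.679 -0.048  0.207]
   rect [630.1 -62.4] [20.8 98.6] 84.04 corners [[580.0, -68.0], [678.0, -78.0], [680.0, -57.0], [582.0, -47.0]]
knob 0.46 at [318. 190.] 226 med [ 0.6174 -0.0626  0.1526] min [ 0.577 -0.077  0.01 ] max [ 0.679 -0.041  0.207]
   rect [628.4 -58.3] [ 31.9 103.5] 86.05 corners [[576.0, -71.0], [679.
[... 1435 characters left out ...]
]]
knob 0.74 at [314. 181.] 277 med [ 0.613  -0.0533  0.1337] min [ 0.575 -0.318  0.004] max [ 0.677 -0.039  0.205]
   rect [ 645.  -171.6] [ 99.  279.2] 9.53 corners [[573.0, -42.0], [619.0, -318.0], [717.0, -301.0], [671.0, -26.0]]
strip_left 0.75 at [331. 213.] 1270 med [ 0.5475 -0.0212  0.0418] min [ 0.477 -0.2    0.017] max [0.612 0.102 0.049]
   rect [549.5 -51.9] [306.9  74.5] 73.96 corners [[471.0, -189.0], [543.0, -210.0], [628.0, 85.0], [556.0, 106.0]]
strip_right 0.67 at [332. 216.] 1251 med [ 0.5471 -0.0211  0.0418] min [ 0.477 -0.194  0.016] max [0.609 0.102 0.049]
   rect [550.1 -50.1] [300.4  74.6] 73.96 corners [[473.0, -184.0], [544.0, -205.0], [627.0, 84.0], [556.0, 105.0]]
```

Run:
```python
from m import *
for c in ['top','side']:
    im,d=grab(c); h=cv2.cvtColor(im,cv2.COLOR_RGB2HSV)
    m=((h[...,0]<6)|(h[...,0]>174))&(h[...,1]>190)&(h[...,2]>90)&(d>0)
    P=cloud(c,d); m&=(P[...,2]>.1)&(abs(P[...,1]+.06)<.06)&(abs(P[...,0]-.6)<.1)
    Q=P[m]; print(c,m.sum(),np.round(Q.min(0),4),np.round(Q.max(0),4))
    # sphere centre with known radius
    from scipy.optimize import least_squares
    s=least_squares(lambda x:np.linalg.norm(Q-x,axis=1)-.016,np.median(Q,0)-[0,0,.01],loss='soft_l1',f_scale=.002); print(np.round(s.x,4),s.cost)
```

```text
top 4 [ 0.5844 -0.0655  0.1961] [ 0.5935 -0.0627  0.2004]
[ 0.5842 -0.062   0.184 ] 1.6409565103282207e-06Traceback (most recent call last):
  File "<stdin>", line 6, in <module>
    return umr_minimum(a, axis, None, out, keepdims, initial, where)
ValueError: zero-size array to reduction operation minimum which has no identity
```

```bash
python3 -m handwheel '[[[0.03,0.04,0,0,0,-0.12,0],[0.03,0.04,0,0,0,-0.12,0],[0.03,0.04,0,0,0,-0.12,0],[0.03,0.041,0,0,0,0,0],[0.03,0.041,0,0,0,0,0],[0.03,0.041,0,0,0,0,0],[0.03,0.041,0,0,0,0,0],[0.03,0.041,0,0,0,0,0],[0.03,0.041,0,0,0,0,0],[0.03,0.041,0,0,0,0,0]]]'
```

```text
clock: 1.88
tcp_pos: [0.4123, -0.3176, 0.3043]
orientation: [3.136, -0.18, 0.001]
contact_force: [1.4, -1.5, -0.1]
grip_width: 0.0001
```

```bash
python3 -m handwheel '[[[0.005,0.03,0,0,0,0,0],[0.005,0.03,0,0,0,0,0],[0.005,0.03,0,0,0,0,0],[0.005,0.03,0,0,0,0,0],[0.005,0.03,0,0,0,0,0],[0.005,0.03,0,0,0,0,0],[0.005,0.02,0,0,0,0,0],[0,0,0,0,0,0,0]]]'
python3 - <<'E'
from h import *
o=r.get_obs(); print(np.round(o['tcp_pos'],4),np.round(o['orientation'],3),o['contact_force'])
grab('wrist','w1.png'); print(r.get_calibration('wrist'))
E
```

```text
clock: 2.55
tcp_pos: [0.4476, -0.1146, 0.3044]
orientation: [-3.136, 0.168, -0.002]
contact_force: [-0.8, 0.8, -0.5]
grip_width: -0.0001
[ 0.4476 -0.1146  0.3044] [-3.136e+00  1.680e-01 -2.000e-03] [-0.84967204  0.83407214 -0.45126452]
{'vertical_fov': 66.52735900939658, 'cx': 325.238942593108, 'cy': 200.42624559440594, 'T_tool_cam': array([[-6.53371805e-04, -9.58661410e-01, -2.84548545e-01,
         7.21097187e-02],
       [ 9.99999786e-01, -6.17777061e-04, -2.14840800e-04,
        -6.25452607e-04],
       [ 3.01720202e-05, -2.84548625e-01,  9.58661608e-01,
        -7.09646139e-02],
       [ 0.00000000e+00,  0.00000000e+00,  0.00000000e+00,
         1.00000000e+00]])}
```

View pics/w1.png

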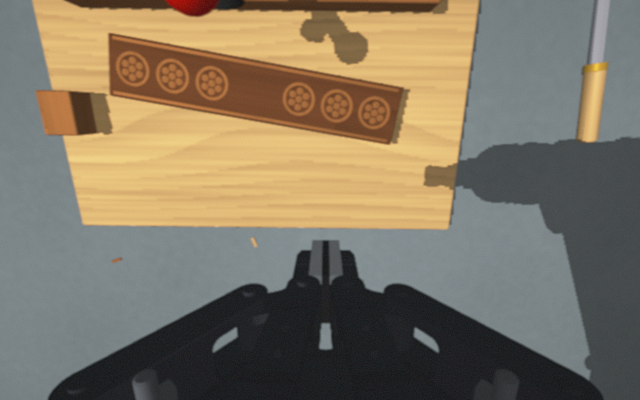

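The wrist view shows the strip's top with corners near (110,35), (405,88), (390,143) and (110,95). The offcut is at (70,112), the knob at (195,3), and the rail runs along the top edge.

```bash
cat > w.py <<'E'
from h import *
from scipy.spatial.transform import Rotation as R
def wcloud(d,o):
    c,f=cam('wrist'); v,u=np.mgrid[:400,:640]
    P=np.stack([(u-c["cx"])/f*d,(v-c["cy"])/f*d,d,np.ones_like(d)],-1)
    T=np.eye(4); T[:3,:3]=R.from_rotvec(o['orientation']).as_matrix(); T[:3,3]=o['tcp_pos']
    return (P@(T@c['T_tool_cam']).T)[...,:3]
def look(fn=None):
    o=r.get_obs(); im,d=grab('wrist',fn); return o,im,d,wcloud(d,o)
E
python3 - <<'E'
from w import *
o,im,d,P=look()
print('board z',np.median(P[170:210,200:300,2]))
for n in ['strip','rail']:
    L=r.masks_of(n,'wrist')
    for l in L[:1]:
        m=l['pixels']&(d>0); Q=P[m]; print(n,l['p'],m.sum(),np.round(np.median(Q,0),4))
        zm=np.percentile(Q[:,2],70); Q=Q[abs(Q[:,2]-zm)<.006]
        rect=cv2.minAreaRect((Q[:,:2]*1000).astype(np.float32)); print(zm,np.round(rect[0],1),np.round(rect[1],1),round(rect[2],2),np.round(cv2.boxPoints(rect),0).tolist())
E
```

```text
board z 0.01905387787460855
strip 0.74 17390 [ 0.5478 -0.0461  0.0414]
0.041854432052066196 [546.2 -51.2] [300.3  60.2] 74.0 [[476.0, -187.0], [534.0, -204.0], [617.0, 85.0], [559.0, 101.0]]
rail 0.98 3070 [ 0.6192 -0.1117  0.0355]
0.04162686518360837 [625.3 -61. ] [357.8   2.8] 83.43 [[603.0, -239.0], [606.0, -239.0], [647.0, 117.0], [644.0, 117.0]]
```

```bash
python3 -m handwheel '[[[0,0,-0.035,0,0,0,0],[0,0,-0.035,0,0,0,0],[0,0,-0.035,0,0,0,0],[0,0,-0.035,0,0,0,0],[0,0,-0.03,0,0,0,0],[0,0,-0.02,0,0,0,0],[0,0,-0.01,0,0,0,0],[0,0,-0.006,0,0,0,0],[0,0,0,0,0,0,0]]]'
python3 - <<'E'
from w import *
o,im,d,P=look('w2.png'); print(np.round(o['tcp_pos'],4),np.round(o['contact_force'],2))
E
```

```text
clock: 3.5
tcp_pos: [0.4463, -0.12, 0.0974]
orientation: [3.136, -0.181, -0.002]
contact_force: [0.3, 0.5, 0.7]
grip_width: -0.0001
[ 0.4463 -0.12    0.0974] [0.26 0.47 0.65]
```

View pics/w2.png

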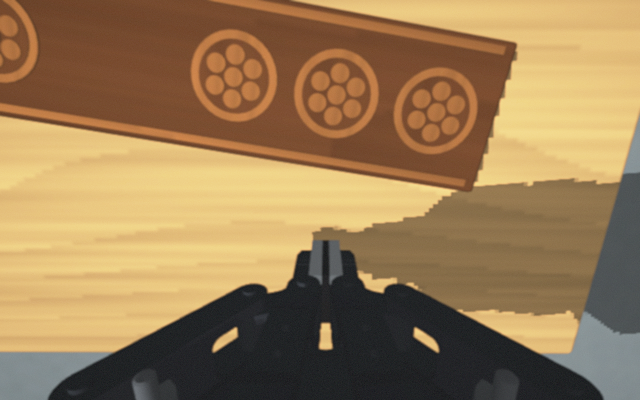

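```bash
python3 -m handwheel '[[[0.01,-0.001,0,0,0,0,0],[0.01,-0.001,0,0,0,0,0],[0.007,-0.001,0,0,0,0,0],[0.006,-0.0007,0,0,0,0,0],[0.006,-0.0007,0,0,0,0,0],[0.006,-0.0007,0,0,0,0,0],[0.006,-0.0007,0,0,0,0,0],[0.006,-0.0007,0,0,0,0,0]]]';python3 -m handwheel '[[[0.006,-0.0007,0,0,0,0,0],[0.006,-0.0007,0,0,0,0,0]]]'
python3 - <<'E'
from w import *
o,im,d,P=look('w3.png'); print(np.round(o['tcp_pos'],4),np.round(o['contact_force'],2))
E
```

```text
clock: 4.22
tcp_pos: [0.5034, -0.1261, 0.0977]
orientation: [3.136, -0.18, -0.002]
contact_force: [-2.7, -1.1, 1.3]
grip_width: 0.0001
clock: 4.38
tcp_pos: [0.516, -0.1274, 0.0978]
orientation: [3.136, -0.179, -0.0]
contact_force: [-1.6, 0.2, 0.3]
grip_width: 0.0001
[ 0.516  -0.1274  0.0978] [-1.58  0.17  0.32]
```

View pics/w3.png

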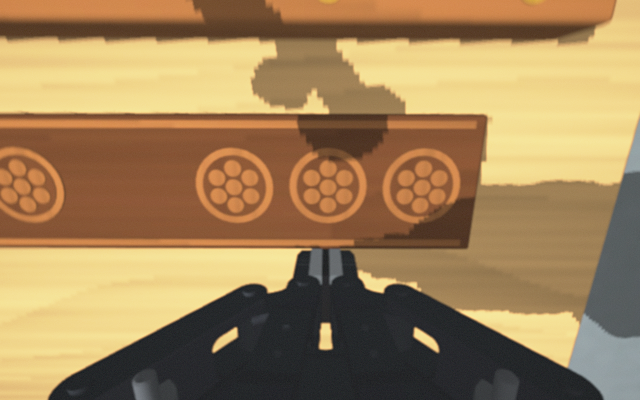

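```bash
python3 -m handwheel '[[[0.006,-0.0007,0,0,0,0,0],[0.006,-0.0007,0,0,0,0,0],[0.004,-0.0004,0,0,0,0,0],[0,0,0,0,0,0,0]]]'
python3 - <<'E'
from w import *
o,im,d,P=look('w4.png'); print(np.round(o['tcp_pos'],4),np.round(o['contact_force'],2))
L=r.masks_of('strip','wrist')[0]; Q=P[L['pixels']&(d>0)]; Q=Q[abs(Q[:,2]-.041)<.006]
# rail frame
a=np.radians(-6.7); n=np.array([np.cos(a),np.sin(a)]); t=np.array([-n[1],n[0]])
q=Q[:,:2]-[.625,-.0615]
X=q@n; Y=q@t
for y0 in np.arange(-.15,.1,.02):
    s=X[abs(Y-y0)<.003]
    if len(s)>5: print(round(y0,3),np.round([np.percentile(s,1),np.percentile(s,99)],4))
E
```

```text
clock: 4.77
tcp_pos: [0.533, -0.129, 0.098]
orientation: [-3.136, 0.179, -0.003]
contact_force: [-0.1, 0.7, -0.1]
grip_width: -0.0003
[ 0.533 -0.129  0.098] [-0.07  0.67 -0.08]
-0.13 [-0.0658 -0.0073]
-0.11 [-0.0672 -0.0092]
-0.09 [-0.0694 -0.0108]
-0.07 [-0.0711 -0.0128]
-0.05 [-0.0731 -0.0149]
-0.03 [-0.0749 -0.0165]
-0.01 [-0.0769 -0.0185]
0.01 [-0.0788 -0.0205]
0.03 [-0.08   -0.0223]
0.05 [-0.0819 -0.0239]
0.07 [-0.085  -0.0584]
```

View pics/w4.png

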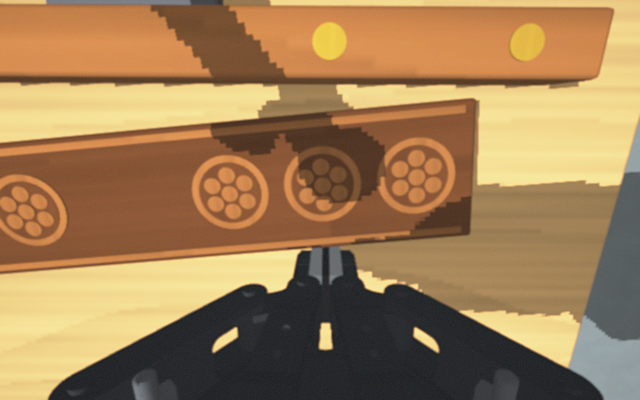

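```bash
python3 -m handwheel '[[[-0.017,0.002,0,0,0,0,0],[-0.026,0.003,0,0,0,0,0],[-0.026,0.003,0,0,0,0,0],[0.002,0.02,0,0,0,0,0],[0.004,0.03,0,0,0,0,0],[0.004,0.03,0,0,0,0,0],[0.004,0.03,0,0,0,0,0],[0.003,0.025,0,0,0,0,0],[0.002,0.015,0,0,0,0,0],[0,0,0,0,0,0,0]]]'
python3 - <<'E'
from w import *
o=r.get_obs(); print(np.round(o['tcp_pos'],4),np.round(o['contact_force'],2))
a=np.radians(-6.7); n=np.array([np.cos(a),np.sin(a)]); t=np.array([-n[1],n[0]])
q=o['tcp_pos'][:2]-[.625,-.0615]; print(q@n,q@t)
E
```

```text
clock: 5.7
tcp_pos: [0.4825, 0.0335, 0.0984]
orientation: [-3.134, 0.17, -0.004]
contact_force: [0.7, -0.4, -0.6]
grip_width: 0.0001
[0.4825 0.0335 0.0984] [ 0.66 -0.41 -0.64]
-0.15265557192086396 0.07775629435005518
```

```bash
python3 -m handwheel '[[[0.013,-0.0015,0,0,0,0,0],[0.013,-0.0015,0,0,0,0,0],[0.013,-0.0015,0,0,0,0,0],[0.009,-0.001,0,0,0,0,0],[0.006,-0.0007,0,0,0,0,0],[0.006,-0.0007,0,0,0,0,0],[0.006,-0.0007,0,0,0,0,0],[0.005,-0.0006,0,0,0,0,0],[0.003,-0.0003,0,0,0,0,0],[0,0,0,0,0,0,0]]]'
cat > g.py <<'E'
from w import *
import sys
a=np.radians(-6.7); n=np.array([np.cos(a),np.sin(a)]); t=np.array([-n[1],n[0]])
def gaps(fn=None):
    o,im,d,P=look(fn); print(np.round(o['tcp_pos'],4),np.round(o['contact_force'],2))
    q=o['tcp_pos'][:2]-[.625,-.0615]; print('tool XY',np.round([q@n,q@t],4))
    L=r.masks_of('strip','wrist')[0]; Q=P[L['pixels']&(d>0)]; Q=Q[abs(Q[:,2]-.041)<.006]
    q=Q[:,:2]-[.625,-.0615]; X=q@n; Y=q@t; yy=[];nn=[];ff=[]
    for y0 in np.arange(-.16,.16,.01):
        s=X[abs(Y-y0)<.002]
        if len(s)>5:
            lo,hi=np.percentile(s,[1,99])
            if hi-lo>.053: yy.append(y0);nn.append(lo);ff.append(hi)
    pn=np.polyfit(yy,nn,1);pf=np.polyfit(yy,ff,1)
    print('slopes',np.round([pn[0],pf[0]],4),'near@0',round(pn[1],4),'far@-.15,0,.15',np.round(np.polyval(pf,[-.15,0,.15]),4),'Y',Y.min(),Y.max())
if __name__=='__main__': gaps(sys.argv[1] if len(sys.argv)>1 else None)
E
python3 g.py w5.png
```

```text
clock: 6.53
tcp_pos: [0.5562, 0.0203, 0.0979]
orientation: [-3.136, 0.18, -0.001]
contact_force: [-0.6, 0.4, 0.0]
grip_width: -0.0002
[0.5562 0.0203 0.0979] [-0.56  0.41  0.02]
tool XY [-0.0779  0.0732]
slopes [0.0022 0.0022] near@0 -0.0658 far@-.15,0,.15 [-0.008  -0.0077 -0.0074] Y -0.07061829727272306 0.15732975069372912
```

View pics/w5.png

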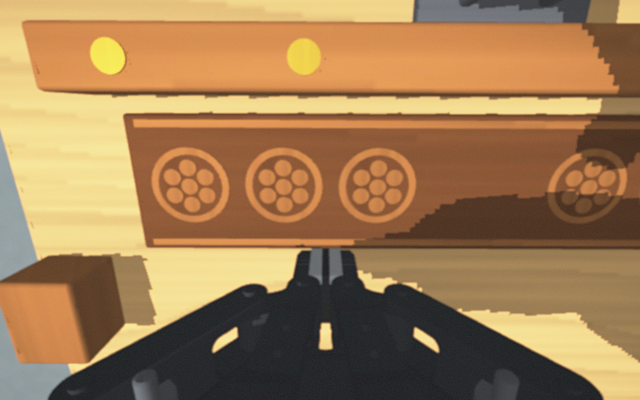

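```bash
python3 -m handwheel '[[[0.002,-0.0002,0,0,0,0,0],[0.001,-0.0001,0,0,0,0,0],[0.001,-0.0001,0,0,0,0,0]]]'; python3 g.py;  python3 -m handwheel '[[[-0.025,0.003,0,0,0,0,0],[-0.03,0.0035,0,0,0,0,0],[-0.025,0.003,0,0,0,0,0],[-0.002,-0.02,0,0,0,0,0],[-0.004,-0.03,0,0,0,0,0],[-0.004,-0.03,0,0,0,0,0],[-0.004,-0.03,0,0,0,0,0],[-0.004,-0.03,0,0,0,0,0],[-0.003,-0.025,0,0,0,0,0],[0,0,0,0,0,0,0]]]'
```

```text
clock: 6.88
tcp_pos: [0.5588, 0.0202, 0.0979]
orientation: [3.136, -0.179, -0.003]
contact_force: [-4.2, 1.2, 3.6]
grip_width: -0.0002
[0.5588 0.0202 0.0979] [-4.15  1.19  3.62]
tool XY [-0.0753  0.0734]
slopes [0.0125 0.0119] near@0 -0.0644 far@-.15,0,.15 [-0.008  -0.0062 -0.0044] Y -0.071287779860256 0.15688364657020934
clock: 7.82
tcp_pos: [0.4581, -0.1416, 0.0981]
orientation: [3.133, -0.192, 0.002]
contact_force: [-0.2, -1.0, -0.0]
grip_width: -0.0002
```

```bash
python3 -m handwheel '[[[0.013,-0.0015,0,0,0,0,0],[0.016,-0.002,0,0,0,0,0],[0.016,-0.002,0,0,0,0,0],[0.013,-0.0015,0,0,0,0,0],[0.01,-0.001,0,0,0,0,0],[0.005,-0.0006,0,0,0,0,0],[0.003,-0.0003,0,0,0,0,0],[0.002,-0.0002,0,0,0,0,0],[0.001,-0.0001,0,0,0,0,0]]]';python3 -m handwheel '[[[0.001,-0.0001,0,0,0,0,0],[0.001,-0.0001,0,0,0,0,0]]]'; python3 g.py w6.png
```

```text
clock: 8.57
tcp_pos: [0.5371, -0.1446, 0.0978]
orientation: [3.136, -0.179, -0.001]
contact_force: [-0.5, 0.1, -0.3]
grip_width: -0.0002
clock: 8.73
tcp_pos: [0.5383, -0.1448, 0.0977]
orientation: [3.136, -0.18, -0.004]
contact_force: [-3.5, 0.5, 1.5]
grip_width: -0.0001
[ 0.5383 -0.1448  0.0977] [-3.5   0.47  1.49]
tool XY [-0.0764 -0.0929]
slopes [0.0129 0.0108] near@0 -0.0634 far@-.15,0,.15 [-0.007  -0.0054 -0.0038] Y -0.14361485288546988 0.05653828005310979
```

View pics/w6.png

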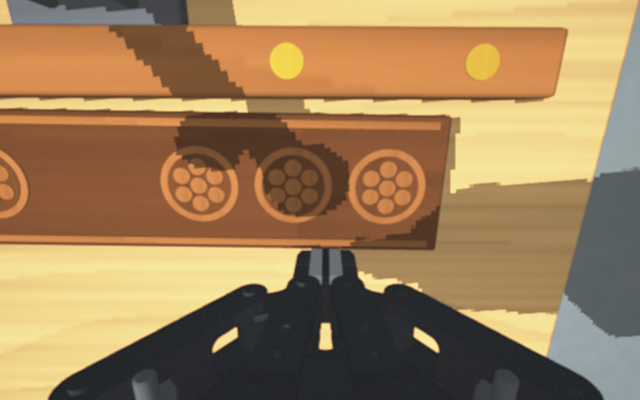

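```bash
python3 -m handwheel '[[[0.001,-0.0001,0,0,0,0,0],[0.001,-0.0001,0,0,0,0,0],[0.001,-0.0001,0,0,0,0,0]]]';python3 -m handwheel '[[[0.001,-0.0001,0,0,0,0,0],[0.001,-0.0001,0,0,0,0,0]]]';  python3 g.py w7.png
```

```text
clock: 9.08
tcp_pos: [0.5424, -0.1453, 0.0978]
orientation: [3.136, -0.179, -0.0]
contact_force: [-1.1, -0.0, -0.5]
grip_width: 0.0001
clock: 9.25
tcp_pos: [0.5435, -0.1454, 0.0978]
orientation: [3.136, -0.18, -0.004]
contact_force: [-7.5, 0.1, 6.2]
grip_width: 0.0001
[ 0.5435 -0.1454  0.0978] [-7.52  0.09  6.2 ]
tool XY [-0.0711 -0.0928]
slopes [-0.0125 -0.0138] near@0 -0.0605 far@-.15,0,.15 [-0.0004 -0.0025 -0.0045] Y -0.14291234352214022 0.057772911360819953
```

```bash
python3 -m handwheel '[[[0.0007,-0.0001,0,0,0,0,0],[0.0007,-0.0001,0,0,0,0,0]]]'; python3 g.py w7.png
```

```text
clock: 9.52
tcp_pos: [0.5438, -0.1453, 0.0976]
orientation: [-3.136, 0.179, 0.008]
contact_force: [-9.5, 0.3, 7.5]
grip_width: 0.0002
[ 0.5438 -0.1453  0.0976] [-9.54  0.34  7.51]
tool XY [-0.0709 -0.0927]
slopes [-0.0142 -0.0143] near@0 -0.0607 far@-.15,0,.15 [-0.0003 -0.0024 -0.0046] Y -0.14313879460666903 0.058587644439194744
```

```bash
python3 -m handwheel '[[[-0.02,0.0025,0,0,0,0,0],[-0.035,0.004,0,0,0,0,0],[-0.025,0.003,0,0,0,0,0],[0.002,0.02,0,0,0,0,0],[0.004,0.033,0,0,0,0,0],[0.004,0.035,0,0,0,0,0],[0.004,0.035,0,0,0,0,0],[0.004,0.033,0,0,0,0,0],[0.003,0.025,0,0,0,0,0],[0,0,0,0,0,0,0]]]'; python3 g.py
```

```text
clock: 10.45
tcp_pos: [0.4888, 0.0521, 0.0987]
orientation: [-3.132, 0.166, -0.006]
contact_force: [-0.3, 0.5, 1.0]
grip_width: -0.0003
[0.4888 0.0521 0.0987] [-0.32  0.52  1.02]
tool XY [-0.1486  0.0969]Traceback (most recent call last):
  File "g.py", line 16, in <module>
    if __name__=='__main__': gaps(sys.argv[1] if len(sys.argv)>1 else None)
                             ~~~~^^^^^^^^^^^^^^^^^^^^^^^^^^^^^^^^^^^^^^^^^^
  File "g.py", line 14, in gaps
    pn=np.polyfit(yy,nn,1);pf=np.polyfit(yy,ff,1)
    raise TypeError("expected non-empty vector for x")
TypeError: expected non-empty vector for x
```

```bash
python3 -m handwheel '[[[0.013,-0.0015,0,0,0,0,0],[0.016,-0.002,0,0,0,0,0],[0.016,-0.002,0,0,0,0,0],[0.011,-0.0015,0,0,0,0,0],[0.007,-0.001,0,0,0,0,0],[0.003,-0.0006,0,0,0,0,0],[0.002,-0.0003,0,0,0,0,0],[0.001,-0.0002,0,0,0,0,0],[0.001,-0.0001,0,0,0,0,0]]]';python3 -m handwheel '[[[0.001,-0.0001,0,0,0,0,0],[0.001,-0.0001,0,0,0,0,0]]]'; python3 g.py w8.png
```

```text
clock: 11.3
tcp_pos: [0.5563, 0.0356, 0.0978]
orientation: [3.136, -0.179, -0.001]
contact_force: [-0.3, -0.5, -0.6]
grip_width: 0.0
clock: 11.47
tcp_pos: [0.5586, 0.0357, 0.0979]
orientation: [3.136, -0.179, -0.0]
contact_force: [-0.3, 0.5, 0.1]
grip_width: -0.0
[0.5586 0.0357 0.0979] [-0.28  0.46  0.13]
tool XY [-0.0773  0.0887]
slopes [-0.0144 -0.0133] near@0 -0.0606 far@-.15,0,.15 [-0.0006 -0.0026 -0.0046] Y -0.05343021932189586 0.15773745001357237
```

```bash
python3 -m handwheel '[[[0.001,-0.0001,0,0,0,0,0],[0.001,-0.0001,0.0001,0,0,0,0]]]'; python3 -m handwheel '[[[0.001,-0.0001,0.0001,0,0,0,0]]]'; python3 g.py w9.png
```

```text
clock: 11.73
tcp_pos: [0.5608, 0.0354, 0.098]
orientation: [3.136, -0.179, -0.0]
contact_force: [1.2, -0.1, 0.4]
grip_width: 0.0002
clock: 11.82
tcp_pos: [0.5619, 0.0353, 0.0981]
orientation: [-3.136, 0.179, -0.0]
contact_force: [-0.0, 0.2, 0.4]
grip_width: -0.0
[0.5619 0.0353 0.0981] [-0.02  0.25  0.37]
tool XY [-0.0739  0.0888]
slopes [-0.0134 -0.0135] near@0 -0.0607 far@-.15,0,.15 [-0.0005 -0.0025 -0.0045] Y -0.05521694345861989 0.15791487185082123
```

```bash
python3 -m handwheel '[[[0.001,-0.0001,0.0,0,0,0,0],[0.001,-0.0001,0.0001,0,0,0,0]]]'; python3 -m handwheel '[[[0.001,-0.0001,0.0001,0,0,0,0]]]';python3 -m handwheel '[[[0.001,-0.0001,0.0001,0,0,0,0]]]';  python3 g.py w9.png
```

```text
clock: 12.08
tcp_pos: [0.5631, 0.0352, 0.098]
orientation: [3.136, -0.179, -0.003]
contact_force: [-2.7, 0.7, 1.2]
grip_width: 0.0003
clock: 12.17
tcp_pos: [0.5645, 0.0351, 0.0981]
orientation: [3.136, -0.179, -0.001]
contact_force: [-1.4, 0.0, -0.9]
grip_width: -0.0002
clock: 12.25
tcp_pos: [0.5657, 0.0349, 0.0982]
orientation: [3.136, -0.179, -0.001]
contact_force: [-4.6, 0.8, -0.1]
grip_width: -0.0005
[0.5657 0.0349 0.0982] [-4.65  0.85 -0.1 ]
tool XY [-0.0702  0.0888]
slopes [0.004  0.0091] near@0 -0.0586 far@-.15,0,.15 [-0.0024 -0.001   0.0004] Y -0.056181814323051055 0.15701739887381203
```

```bash
python3 -m handwheel '[[[0.0007,-0.0001,0.0001,0,0,0,0],[0.0007,-0.0001,0.0001,0,0,0,0]]]'; python3 -m handwheel '[[[0.0007,-0.0001,0.0001,0,0,0,0],[0,0,0,0,0,0,0]]]';  python3 g.py w9.png
```

```text
clock: 12.52
tcp_pos: [0.5659, 0.0349, 0.0982]
orientation: [3.136, -0.179, -0.005]
contact_force: [-7.7, 1.6, 3.1]
grip_width: 0.0003
clock: 12.68
tcp_pos: [0.566, 0.0349, 0.0982]
orientation: [3.136, -0.179, -0.007]
contact_force: [-8.3, 1.3, 3.7]
grip_width: 0.0003
[0.566  0.0349 0.0982] [-8.29  1.27  3.69]
tool XY [-0.0699  0.0889]
slopes [0.0052 0.0051] near@0 -0.0587 far@-.15,0,.15 [-0.0013 -0.0006  0.0002] Y -0.055941969314072144 0.1572625237704654
```

```bash
python3 -m handwheel '[[[-0.02,0.0025,0,0,0,0,0],[-0.035,0.004,0,0,0,0,0],[-0.025,0.003,0,0,0,0,0],[-0.002,-0.02,0,0,0,0,0],[-0.004,-0.033,0,0,0,0,0],[-0.004,-0.035,0,0,0,0,0],[-0.004,-0.035,0,0,0,0,0],[-0.004,-0.035,0,0,0,0,0],[-0.003,-0.025,0,0,0,0,0],[0,0,0,0,0,0,0]]]'
python3 - <<'E'
from w import *
import g
o=r.get_obs(); q=o['tcp_pos'][:2]-[.625,-.0615]; print(o['tcp_pos'],q@g.n,q@g.t)
E
```

```text
clock: 13.62
tcp_pos: [0.4666, -0.1458, 0.0991]
orientation: [3.132, -0.193, 0.003]
contact_force: [-0.5, 0.1, -1.3]
grip_width: -0.0002
[ 0.46659669 -0.14579307  0.09908618] -0.14748698132765603 -0.10219843564516948
```

```bash
python3 -m handwheel '[[[0.013,-0.0015,0,0,0,0,0],[0.016,-0.002,0,0,0,0,0],[0.016,-0.002,0,0,0,0,0],[0.012,-0.0015,0,0,0,0,0],[0.007,-0.001,0,0,0,0,0],[0.004,-0.0006,0,0,0,0,0],[0.002,-0.0003,0,0,0,0,0],[0.001,-0.0002,0,0,0,0,0],[0.001,-0.0001,0,0,0,0,0]]]';python3 -m handwheel '[[[0.001,-0.0001,0,0,0,0,0],[0.001,-0.0001,0,0,0,0,0]]]'; python3 g.py w10.png
```

```text
clock: 14.37
tcp_pos: [0.5384, -0.1481, 0.0986]
orientation: [3.136, -0.179, -0.001]
contact_force: [0.7, 0.2, -0.6]
grip_width: 0.0001
clock: 14.53
tcp_pos: [0.5406, -0.1484, 0.0987]
orientation: [3.136, -0.179, -0.0]
contact_force: [0.8, 1.1, -0.4]
grip_width: -0.0001
[ 0.5406 -0.1484  0.0987] [ 0.77  1.07 -0.39]
tool XY [-0.0736 -0.0961]
slopes [0.0038 0.0031] near@0 -0.0584 far@-.15,0,.15 [-0.0008 -0.0003  0.0002] Y -0.14298982380482214 0.05435980139254599
```

```bash
python3 -m handwheel '[[[0.001,-0.0001,0,0,0,0,0],[0.001,-0.0001,0.0001,0,0,0,0]]]'; python3 -m handwheel '[[[0.001,-0.0001,0.0001,0,0,0,0],[0.001,-0.0001,0.0001,0,0,0,0]]]';python3 -m handwheel '[[[0.0007,-0.0001,0.0001,0,0,0,0],[0,0,0,0,0,0,0]]]'; python3 g.py w11.png
```

```text
clock: 14.8
tcp_pos: [0.5429, -0.1486, 0.0988]
orientation: [3.136, -0.179, -0.0]
contact_force: [-0.7, -0.3, 0.4]
grip_width: 0.0001
clock: 14.97
tcp_pos: [0.544, -0.1487, 0.0988]
orientation: [3.136, -0.18, -0.004]
contact_force: [-5.3, 1.1, 4.9]
grip_width: 0.0002
clock: 15.13
tcp_pos: [0.544, -0.1487, 0.0987]
orientation: [-3.136, 0.18, 0.006]
contact_force: [-5.4, 1.5, 4.7]
grip_width: 0.0002
[ 0.544  -0.1487  0.0987] [-5.36  1.52  4.67]
tool XY [-0.0703 -0.096 ]
slopes [0.0024 0.0036] near@0 -0.0583 far@-.15,0,.15 [-0.0008 -0.0003  0.0003] Y -0.14291208541555253 0.056547898206097555
```

View pics/w11.png

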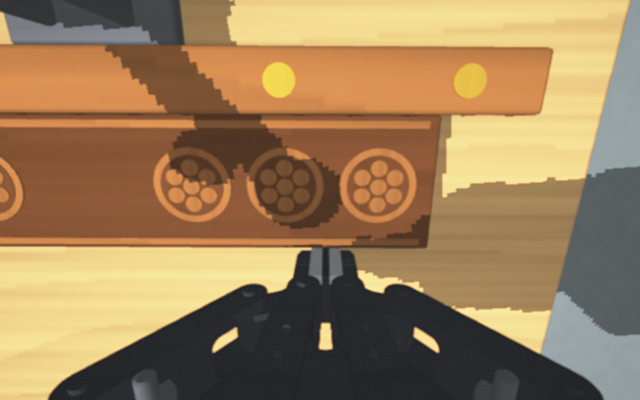

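```bash
python3 -m handwheel '[[[0.0008,-0.0001,0.0004,0,0,0,0],[0.0008,-0.0001,0.0004,0,0,0,0]]]'; python3 -m handwheel '[[[0.0006,-0.0001,0.0002,0,0,0,0],[0,0,0,0,0,0,0]]]'; python3 g.py w12.png
```

```text
clock: 15.4
tcp_pos: [0.5443, -0.1487, 0.0988]
orientation: [-3.136, 0.18, 0.011]
contact_force: [-7.9, 1.2, -0.3]
grip_width: -0.0002
clock: 15.57
tcp_pos: [0.5444, -0.1487, 0.0988]
orientation: [-3.136, 0.18, 0.013]
contact_force: [-8.3, 1.0, 1.9]
grip_width: 0.0002
[ 0.5444 -0.1487  0.0988] [-8.27  1.    1.95]
tool XY [-0.0699 -0.0961]
slopes [0.0032 0.0024] near@0 -0.0581 far@-.15,0,.15 [-0.0007 -0.0003  0.    ] Y -0.14292431448309187 0.05511394309707864
```

```bash
python3 -m handwheel '[[[0.0008,-0.0001,0.0002,0,0,0,0],[0.0007,-0.0001,0.0002,0,0,0,0]]]'; python3 -m handwheel '[[[0.0004,-0.0001,0.0001,0,0,0,0],[0,0,0,0,0,0,0]]]'; python3 -m handwheel '[[[0.0,0,0,0,0,0,0],[0,0,0,0,0,0,0]]]';python3 g.py
```

```text
clock: 15.83
tcp_pos: [0.5446, -0.1488, 0.0989]
orientation: [-3.136, 0.18, 0.018]
contact_force: [-12.3, 2.2, 4.5]
grip_width: 0.0001
clock: 16.0
tcp_pos: [0.5446, -0.1488, 0.0988]
orientation: [-3.136, 0.18, 0.019]
contact_force: [-11.9, 2.0, 3.7]
grip_width: -0.0003
clock: 16.17
tcp_pos: [0.5446, -0.1488, 0.0989]
orientation: [-3.136, 0.18, 0.019]
contact_force: [-12.0, 2.0, 5.2]
grip_width: -0.0002
[ 0.5446 -0.1488  0.0989] [-11.99   1.97   5.19]
tool XY [-0.0696 -0.0961]
slopes [0.0035 0.0027] near@0 -0.058 far@-.15,0,.15 [-0.0009 -0.0005 -0.0001] Y -0.1429137627379484 0.05499437814435281
```

```bash
python3 -m handwheel '[[[-0.02,0.0025,0,0,0,0,0],[-0.035,0.004,0,0,0,0,0],[-0.025,0.003,0,0,0,0,0],[0.002,0.02,0,0,0,0,0],[0.004,0.033,0,0,0,0,0],[0.004,0.035,0,0,0,0,0],[0.004,0.035,0,0,0,0,0],[0.004,0.035,0,0,0,0,0],[0.003,0.028,0,0,0,0,0],[0,0,-0.0005,0,0,0,0]]]'
python3 - <<'E'
from w import *
import g
o=r.get_obs(); q=o['tcp_pos'][:2]-[.625,-.0615]; print(o['tcp_pos'],q@g.n,q@g.t)
E
```

```text
clock: 17.1
tcp_pos: [0.4922, 0.0535, 0.1008]
orientation: [-3.133, 0.165, -0.005]
contact_force: [1.0, 0.3, -0.7]
grip_width: 0.0003
[0.49218552 0.05351958 0.10077402] -0.14532685737509723 0.09873850513921927
```

```bash
python3 -m handwheel '[[[0.013,-0.0015,-0.001,0,0,0,0],[0.016,-0.002,-0.001,0,0,0,0],[0.016,-0.002,-0.0005,0,0,0,0],[0.011,-0.0015,0,0,0,0,0],[0.007,-0.001,0,0,0,0,0],[0.004,-0.0006,0,0,0,0,0],[0.002,-0.0003,0,0,0,0,0],[0.001,-0.0002,0,0,0,0,0],[0.001,-0.0001,0,0,0,0,0]]]';python3 -m handwheel '[[[0.001,-0.0001,0,0,0,0,0],[0.001,-0.0001,0,0,0,0,0]]]'; python3 g.py w13.png
```

```text
clock: 17.85
tcp_pos: [0.5612, 0.0369, 0.0975]
orientation: [3.136, -0.179, -0.001]
contact_force: [0.5, -0.7, -0.3]
grip_width: -0.0001
clock: 18.02
tcp_pos: [0.5635, 0.0368, 0.0977]
orientation: [3.136, -0.179, -0.0]
contact_force: [-0.3, -0.0, -0.5]
grip_width: 0.0001
[0.5635 0.0368 0.0977] [-0.26 -0.02 -0.46]
tool XY [-0.0726  0.0904]
slopes [0.0019 0.003 ] near@0 -0.0583 far@-.15,0,.15 [-0.0008 -0.0003  0.0001] Y -0.05259060380665361 0.1571066846372922
```

```bash
python3 -m handwheel '[[[0.001,-0.0001,0,0,0,0,0],[0.001,-0.0001,0,0,0,0,0],[0.001,-0.0001,0.0003,0,0,0,0]]]'; python3 -m handwheel '[[[0.001,-0.0001,0.0003,0,0,0,0],[0.0008,-0.0001,0.0003,0,0,0,0]]]'; python3 -m handwheel '[[[0.0005,-0.0001,0.0002,0,0,0,0],[0,0,0,0,0,0,0]]]';python3 g.py
```

```text
clock: 18.37
tcp_pos: [0.5661, 0.0365, 0.0977]
orientation: [3.136, -0.179, -0.003]
contact_force: [-4.1, 1.0, -0.7]
grip_width: -0.0003
clock: 18.53
tcp_pos: [0.5663, 0.0365, 0.0977]
orientation: [3.136, -0.179, -0.008]
contact_force: [-7.8, 1.3, 1.6]
grip_width: -0.0
clock: 18.7
tcp_pos: [0.5664, 0.0364, 0.0977]
orientation: [3.136, -0.178, -0.01]
contact_force: [-7.0, 0.7, 1.3]
grip_width: 0.0001
[0.5664 0.0364 0.0977] [-7.01  0.74  1.25]
tool XY [-0.0697  0.0904]
slopes [0.0033 0.0022] near@0 -0.0583 far@-.15,0,.15 [-0.0007 -0.0004 -0.    ] Y -0.0541135514640234 0.15719238687194306
```

```bash
python3 -m handwheel '[[[0.0008,-0.0001,0.0002,0,0,0,0],[0.0008,-0.0001,0.0002,0,0,0,0]]]'; python3 -m handwheel '[[[0.0005,-0.0001,0.0002,0,0,0,0],[0,0,0,0,0,0,0]]]';python3 g.py
```

```text
clock: 18.97
tcp_pos: [0.5666, 0.0365, 0.0977]
orientation: [3.135, -0.178, -0.014]
contact_force: [-12.1, 3.1, 2.9]
grip_width: 0.0005
clock: 19.13
tcp_pos: [0.5666, 0.0364, 0.0977]
orientation: [3.135, -0.177, -0.016]
contact_force: [-10.9, 2.5, 2.3]
grip_width: -0.0003
[0.5666 0.0364 0.0977] [-10.95   2.5    2.27]
tool XY [-0.0694  0.0905]
slopes [0.0017 0.0026] near@0 -0.0583 far@-.15,0,.15 [-0.0009 -0.0005 -0.0001] Y -0.053749709956861916 0.15706901093290138
```

```bash
python3 -m handwheel '[[[-0.005,0.0006,0,0,0,0,0],[-0.02,0.0025,0,0,0,0,0],[-0.035,0.004,0,0,0,0,0],[-0.02,0.0025,0.015,0,0,0,0],[-0.01,-0.01,0.03,0,0,0,0],[-0.005,-0.02,0.04,0,0,0,0],[-0.002,-0.02,0.04,0,0,0,0],[-0.002,-0.02,0.04,0,0,0,0],[-0.002,-0.02,0.035,0,0,0,0],[0,0,0,0,0,0,0]]]'; python3 g.py w14.png
python3 - <<'E'
from m import *
im,d=grab('top','t2.png'); measure('top',d,['strip','rail'],{'strip':(.03,.06),'rail':(.035,.08)})
E
```

```text
clock: 20.07
tcp_pos: [0.474, -0.0446, 0.298]
orientation: [3.134, -0.189, 0.021]
contact_force: [1.5, -0.3, 0.4]
grip_width: 0.0001
[ 0.474  -0.0446  0.298 ] [ 1.46 -0.34  0.43]
tool XY [-0.152  -0.0008]
slopes [0.0036 0.0028] near@0 -0.0596 far@-.15,0,.15 [-0.0009 -0.0005 -0.0001] Y -0.14298300718636248 0.15697749220316468
strip 0.55 at [316. 205.] 1853 med [ 0.5948 -0.0481  0.0404] min [ 0.55  -0.204  0.031] max [0.643 0.098 0.055]
   rect [597.3 -53.6] [300.   62.7] 83.13 corners [[548.0, -199.0], [611.0, -206.0], [646.0, 92.0], [584.0, 99.0]]
rail 0.97 at [316. 190.] 861 med [ 0.6361 -0.0511  0.0482] min [ 0.603 -0.242  0.036] max [0.671 0.114 0.063]
   rect [637.1 -64. ] [360.6  26. ] 83.13 corners [[603.0, -241.0], [628.0, -245.0], [672.0, 113.0], [646.0, 117.0]]
```

View pics/w14.png

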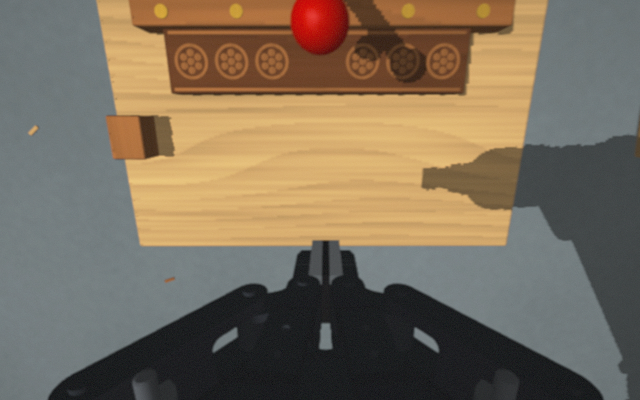

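The strip and rail now have the same angle (83.13° each) and the wrist view shows no visible gap. The knob is at (320,22), so next I'll locate it.

Run:
```python
from w import *
import g
from scipy.optimize import least_squares
o,im,d,P=look()
h=cv2.cvtColor(im,cv2.COLOR_RGB2HSV)
m=((h[...,0]<5)|(h[...,0]>174))&(h[...,1]>200)&(d>0)&(P[...,2]>.12)
Q=P[m]; print(len(Q),Q.min(0),Q.max(0))
s=least_squares(lambda x:np.linalg.norm(Q-x,axis=1)-.016,np.median(Q,0)-[0,0,.012],loss='soft_l1',f_scale=.002); K=s.x
q=K[:2]-[.625,-.0615]; print('knob',K,'XY',q@g.n,q@g.t, 'rms',np.sqrt(np.mean((np.linalg.norm(Q-K,axis=1)-.016)**2)))
print('ang', np.degrees(np.arctan2(K[2]-.07,.045-q@g.n)),'len',np.hypot(K[2]-.07,.045-q@g.n))
```

```text
1844 [ 0.57634746 -0.06980767  0.18668165] [ 0.59342713 -0.04040672  0.20338747]
knob [ 0.59257598 -0.05585451  0.18694339] XY -0.03286124367006413 0.0018240004004698275 rms 0.0005322820750974089
ang 56.34420916689812 len 0.1404924508925179
```

```bash
python3 -m handwheel '[[[0.02,-0.002,0,0,0,0,0],[0.025,-0.0022,0,0,0,0,0],[0.025,-0.0022,0,0,0,0,0],[0.025,-0.0022,0,0,0,0,0],[0.02,-0.002,0,0,0,0,0],[0.008,-0.001,-0.005,0,0,0,0],[0.0025,0,-0.005,0,0,0,0],[0,0,0,0,0,0,0]]]'
python3 - <<'E'
from w import *
import g
o=r.get_obs(); q=o['tcp_pos'][:2]-[.625,-.0615]; print(o['tcp_pos'],q@g.n,q@g.t,o['contact_force'])
Rm=R.from_rotvec(o['orientation']).as_matrix(); print(Rm[:,2]); tip=o['tcp_pos']+.073*Rm[:,2]; q=tip[:2]-[.625,-.0615]; print('tip',tip,q@g.n,q@g.t)
th=np.radians([56.3,50,45,40,35,30,25,20,15,10,5,0,-2.5])
X=.045-.14*np.cos(th)+.008-.016*(th[0]-th); Z=.07+.14*np.sin(th)+.016+.073
print(np.round(np.c_[np.degrees(th),X,Z, np.r_[0,np.diff(X)],np.r_[0,np.diff(Z)]],4))
E
```

```text
clock: 21.03
tcp_pos: [0.5951, -0.0514, 0.2781]
orientation: [-3.136, 0.178, 0.007]
contact_force: [0.1, -0.2, -0.9]
grip_width: -0.0002
[ 0.5951395  -0.05138854  0.27813797] -0.030836282237948296 0.00655855555024927 [ 0.10934567 -0.1714494  -0.93406858]
[-4.50308690e-03  3.23764213e-04 -9.99989809e-01]
tip [ 0.59481078 -0.05136491  0.20513872] -0.03116552008935433 0.006543676299378556
[[ 5.630e+01 -2.470e-02  2.755e-01  0.000e+00  0.000e+00]
 [ 5.000e+01 -3.870e-02  2.662e-01 -1.410e-02 -9.200e-03]
 [ 4.500e+01 -4.920e-02  2.580e-01 -1.040e-02 -8.300e-03]
 [ 4.000e+01 -5.880e-02  2.490e-01 -9.600e-03 -9.000e-03]
 [ 3.500e+01 -6.760e-02  2.393e-01 -8.800e-03 -9.700e-03]
 [ 3.000e+01 -7.560e-02  2.290e-01 -8.000e-03 -1.030e-02]
 [ 2.500e+01 -8.260e-02  2.182e-01 -7.000e-03 -1.080e-02]
 [ 2.000e+01 -8.870e-02  2.069e-01 -6.100e-03 -1.130e-02]
 [ 1.500e+01 -9.380e-02  1.952e-01 -5.100e-03 -1.160e-02]
 [ 1.000e+01 -9.780e-02  1.833e-01 -4.000e-03 -1.190e-02]
 [ 5.000e+00 -1.008e-01  1.712e-01 -3.000e-03 -1.210e-02]
 [ 0.000e+00 -1.027e-01  1.590e-01 -1.900e-03 -1.220e-02]
 [-2.500e+00 -1.033e-01  1.529e-01 -6.000e-04 -6.100e-03]]
```

```bash
python3 -m handwheel '[[[0.0045,-0.005,0,0,0,0,0],[0,0,-0.001,0,0,0,0],[0,0,-0.001,0,0,0,0],[0,0,-0.001,0,0,0,0]]]';  python3 - <<'E'
from w import *
import g
o=r.get_obs(); q=o['tcp_pos'][:2]-[.625,-.0615]; print(o['tcp_pos'],q@g.n,q@g.t,o['contact_force'])
grab('side','s2.png')
E
```

```text
clock: 21.37
tcp_pos: [0.6004, -0.0571, 0.2781]
orientation: [3.136, -0.18, 0.0]
contact_force: [0.9, 0.4, -0.0]
grip_width: -0.0
[ 0.60042463 -0.05711864  0.27805038] -0.024918714715189517 0.0014842163427049788 [ 0.91842931  0.36777322 -0.0071079 ]
```

```bash
python3 -m handwheel '[[[0,0,-0.001,0,0,0,0],[-0.0,0.0,-0.001,0,0,0,0],[0,0,0,0,0,0,0]]]';python3 -m handwheel '[[[-0.004,0.0005,-0.003,0,0,0,0],[-0.004,0.0005,-0.003,0,0,0,0]]]';  python3 - <<'E'
from w import *
import g
o=r.get_obs(); q=o['tcp_pos'][:2]-[.625,-.0615]; print(o['tcp_pos'],q@g.n,q@g.t,o['contact_force'])
grab('side','s3.png')
E
```

```text
clock: 21.67
tcp_pos: [0.6007, -0.0569, 0.2757]
orientation: [3.136, -0.179, -0.0]
contact_force: [-0.9, -0.6, -0.2]
grip_width: -0.0002
clock: 21.83
tcp_pos: [0.5932, -0.056, 0.2705]
orientation: [3.136, -0.179, 0.003]
contact_force: [-0.1, -0.8, 5.8]
grip_width: -0.0004
[ 0.5931509  -0.05595803  0.27054143] -0.032278175032911395 0.0017882613496442896 [-0.07590662 -0.79003366  5.8461889 ]
```

```bash
python3 -m handwheel '[[[-0.006,0.0007,-0.0045,0,0,0,0],[-0.0052,0.0006,-0.0041,0,0,0,0],[-0.0052,0.0006,-0.0041,0,0,0,0],[-0.0048,0.0006,-0.0045,0,0,0,0],[-0.0048,0.0006,-0.0045,0,0,0,0]]]';  python3 - <<'E'
from w import *
import g
o=r.get_obs(); q=o['tcp_pos'][:2]-[.625,-.0615]; print(o['tcp_pos'],q@g.n,q@g.t,o['contact_force'])
grab('wrist','w15.png')
E
```

```text
clock: 22.3
tcp_pos: [0.5665, -0.0528, 0.2485]
orientation: [3.136, -0.179, 0.001]
contact_force: [-0.7, 0.8, 6.0]
grip_width: -0.0002
[ 0.56645316 -0.052801    0.24854383] -0.059161922214452226 0.0018088930985414781 [-0.6725027  0.7800129  6.0168772]
```

View pics/w15.png

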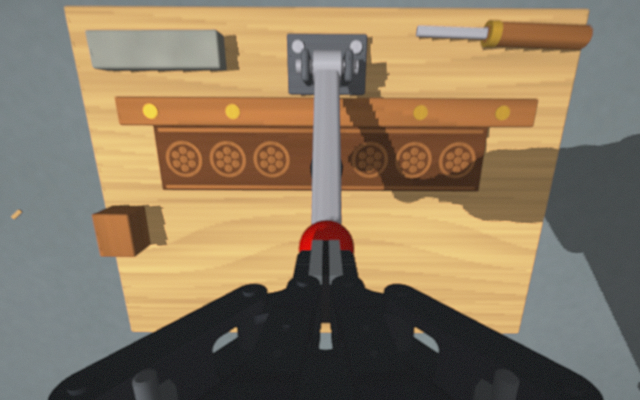

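The fingertips sit on the knob at (326,238) and the arm bar points straight back to the hinge. The measured pose matches the 40° point of the planned arc, so I'll carry on.

```bash
python3 -m handwheel '[[[-0.0044,0.0005,-0.0048,0,0,0,0],[-0.0044,0.0005,-0.0048,0,0,0,0],[-0.004,0.0005,-0.0051,0,0,0,0],[-0.004,0.0005,-0.0051,0,0,0,0],[-0.0035,0.0004,-0.0054,0,0,0,0],[-0.0035,0.0004,-0.0054,0,0,0,0],[-0.003,0.0004,-0.0056,0,0,0,0],[-0.003,0.0004,-0.0056,0,0,0,0]]]';  python3 - <<'E'
from w import *
import g
o=r.get_obs(); q=o['tcp_pos'][:2]-[.625,-.0615]; print(o['tcp_pos'],q@g.n,q@g.t,o['contact_force'])
grab('wrist','w16.png')
E
```

```text
clock: 23.02
tcp_pos: [0.5366, -0.0492, 0.2057]
orientation: [3.136, -0.179, -0.001]
contact_force: [-1.7, 0.2, 4.0]
grip_width: -0.0
[ 0.53655877 -0.0492271   0.20567672] -0.08926912618556414 0.0018705787580498938 [-1.72229475  0.18124416  3.9830715 ]
```

```bash
python3 -m handwheel '[[[-0.0025,0.0003,-0.0058,0,0,0,0],[-0.0025,0.0003,-0.0058,0,0,0,0],[-0.002,0.0002,-0.0059,0,0,0,0],[-0.002,0.0002,-0.0059,0,0,0,0],[-0.0015,0.0002,-0.006,0,0,0,0],[-0.0015,0.0002,-0.004,0,0,0,0]]]';  python3 - <<'E'
from w import *
import g
o=r.get_obs(); q=o['tcp_pos'][:2]-[.625,-.0615]; print(o['tcp_pos'],q@g.n,q@g.t,o['contact_force'])
grab('wrist','w17.png')
E
```

```text
clock: 23.57
tcp_pos: [0.5253, -0.0479, 0.1722]
orientation: [-3.136, 0.179, -0.001]
contact_force: [2.3, -0.1, 1.8]
grip_width: -0.0002
[ 0.5252992  -0.04790611  0.17220369] -0.10060591979195375 0.0018688846234970195 [ 2.34684278 -0.12122231  1.80429843]
```

View pics/w17.png

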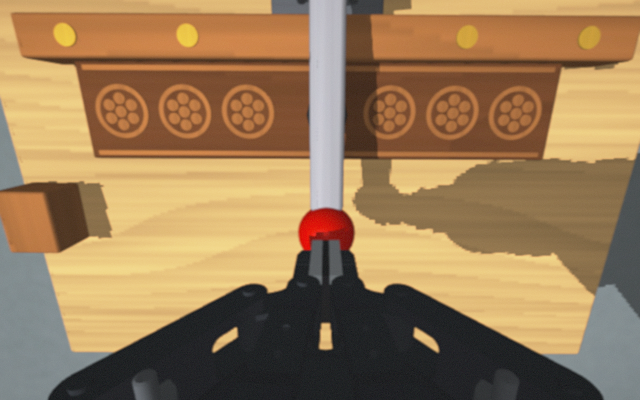

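```bash
python3 -m handwheel '[[[0.0015,-0.0002,-0.003,0,0,0,0],[0.0015,-0.0002,-0.003,0,0,0,0],[0.001,-0.0001,-0.003,0,0,0,0],[0,0,-0.001,0,0,0,0]]]';  python3 - <<'E'
from w import *
import g
o=r.get_obs(); q=o['tcp_pos'][:2]-[.625,-.0615]; print(o['tcp_pos'],q@g.n,q@g.t,o['contact_force'])
grab('wrist','w18.png')
E
```

```text
clock: 23.95
tcp_pos: [0.5289, -0.0484, 0.1624]
orientation: [3.136, -0.179, -0.001]
contact_force: [-0.7, 0.1, 1.8]
grip_width: -0.0002
[ 0.52891939 -0.04843874  0.16235218] -0.0969483073128908 0.0017622650925652357 [-0.70800282  0.12838196  1.83515748]
```

View pics/w18.png

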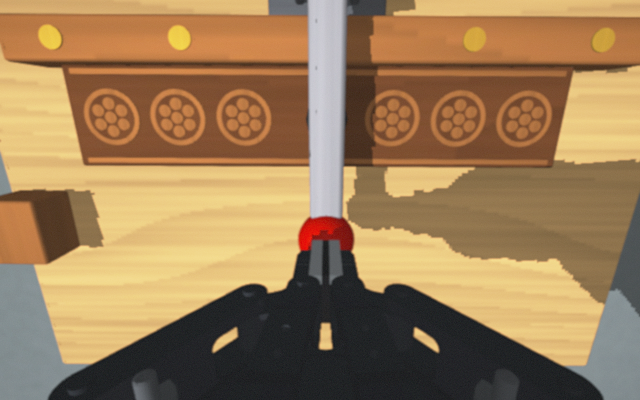

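```bash
python3 -m handwheel '[[[0.0005,0,-0.0015,0,0,0,0],[0,0,-0.0015,0,0,0,0]]]';python3 -m handwheel '[[[0,0,-0.001,0,0,0,0],[0,0,-0.001,0,0,0,0]]]';python3 -m handwheel '[[[0,0,-0.001,0,0,0,0]]]'
```

```text
clock: 24.17
tcp_pos: [0.5296, -0.0484, 0.1599]
orientation: [3.136, -0.179, -0.0]
contact_force: [-2.0, -0.1, 4.0]
grip_width: 0.0001
clock: 24.33
tcp_pos: [0.5294, -0.0484, 0.1581]
orientation: [3.136, -0.179, -0.0]
contact_force: [-4.6, 0.4, 6.9]
grip_width: 0.0003
clock: 24.42
tcp_pos: [0.5293, -0.0484, 0.1571]
orientation: [3.136, -0.18, -0.001]
contact_force: [-4.1, 0.3, 7.1]
grip_width: 0.0001
```

```bash
python3 -m handwheel '[[[-0.0007,0,-0.0008,0,0,0,0],[-0.0005,0,-0.0007,0,0,0,0]]]';python3 -m handwheel '[[[0,0,-0.0008,0,0,0,0]]]';python3 -m handwheel '[[[0,0,0,0,0,0,0]]]'
```

```text
clock: 24.58
tcp_pos: [0.529, -0.0484, 0.1562]
orientation: [-3.136, 0.179, -0.003]
contact_force: [-2.2, -0.3, 10.2]
grip_width: 0.0002
clock: 24.67
tcp_pos: [0.529, -0.0484, 0.1555]
orientation: [3.136, -0.18, 0.003]
contact_force: [-3.3, 0.2, 10.2]
grip_width: 0.0
clock: 24.75
tcp_pos: [0.529, -0.0484, 0.1554]
orientation: [3.136, -0.179, 0.003]
contact_force: [-2.6, 0.0, 8.9]
grip_width: -0.0003
```

```bash
python3 -m handwheel '[[[0,0,-0.0006,0,0,0,0],[0,0,0,0,0,0,0],[0,0,0,0,0,0,0]]]';python3 -m handwheel '[[[0,0,0,0,0,0,0],[0,0,0,0,0,0,0]]]'
```

```text
clock: 25.0
tcp_pos: [0.5289, -0.0484, 0.155]
orientation: [3.136, -0.179, 0.003]
contact_force: [-3.3, 0.4, 10.1]
grip_width: 0.0002
clock: 25.17
tcp_pos: [0.5289, -0.0484, 0.1549]
orientation: [3.136, -0.179, 0.002]
contact_force: [-2.2, 0.8, 9.5]
grip_width: -0.0
```

```bash
python3 -m handwheel '[[[0,0,0.002,0,0,0,0],[0,0,0.004,0,0,0,0],[0,0,0.008,0,0,0,0],[0,0,0.015,0,0,0,0],[0,0,0.03,0,0,0,0],[0,0,0.03,0,0,0,0],[-0.01,0,0.03,0,0,0,0],[-0.02,0,0.02,0,0,0,0],[-0.02,0,0,0,0,0,0],[0,0,0,0,0,0,0]]]'; python3 g.py w19.png
python3 - <<'E'
from w import *
import g
from scipy.optimize import least_squares
o,im,d,P=look()
h=cv2.cvtColor(im,cv2.COLOR_RGB2HSV)
m=((h[...,0]<5)|(h[...,0]>174))&(h[...,1]>200)&(d>0)&(P[...,2]>.05)
Q=P[m]
s=least_squares(lambda x:np.linalg.norm(Q-x,axis=1)-.016,np.median(Q,0)-[0,0,.012],loss='soft_l1',f_scale=.002); K=s.x
q=K[:2]-[.625,-.0615]; print('knob',K,'XY',q@g.n,q@g.t)
print('ang', np.degrees(np.arctan2(K[2]-.07,.045-q@g.n)),'len',np.hypot(K[2]-.07,.045-q@g.n))
grab('side','s4.png')
E
```

```text
clock: 26.0
tcp_pos: [0.4759, -0.0486, 0.2946]
orientation: [3.136, -0.18, 0.002]
contact_force: [0.1, -0.2, -0.9]
grip_width: -0.0002
[ 0.4759 -0.0486  0.2946] [ 0.09 -0.18 -0.9 ]
tool XY [-0.1495 -0.0046]
slopes [0.0026 0.0023] near@0 -0.0594 far@-.15,0,.15 [-0.0012 -0.0008 -0.0005] Y -0.1431327904942668 0.15665966117773636
knob [ 0.53116369 -0.04862372  0.06867807] XY -0.09469775358740594 0.0018403939352728065
ang -0.5421610867496581 len 0.13970400800754085
```

View pics/w19.png

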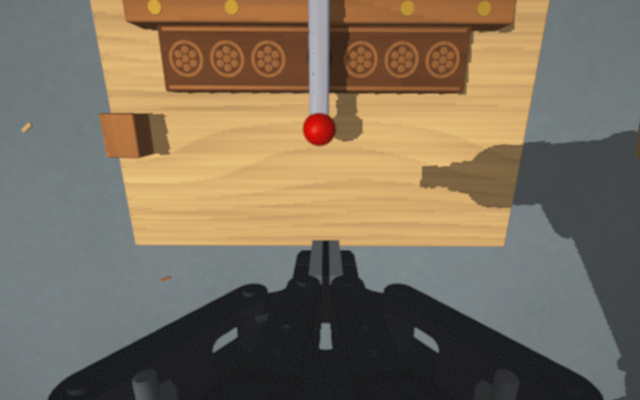

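View pics/s4.png

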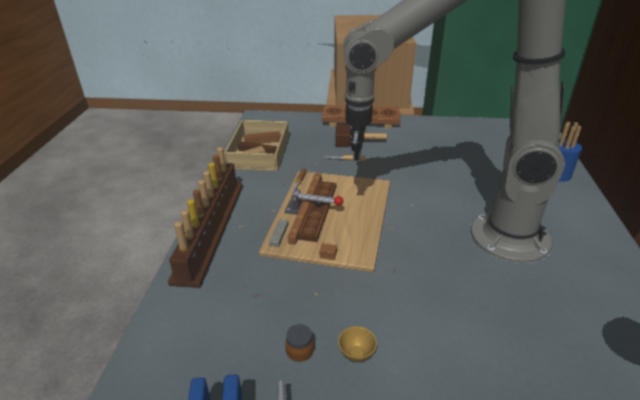

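```bash
python3 -m handwheel '[[[0,0,0,0,0,0,0],[0,0,0,0,0,0,0],[0,0,0,0,0,0,0],[0,0,0,0,0,0,0],[0,0,0,0,0,0,0],[0,0,0,0,0,0,0]]]'
python3 - <<'E'
from w import *
import g
from scipy.optimize import least_squares
o,im,d,P=look()
h=cv2.cvtColor(im,cv2.COLOR_RGB2HSV)
m=((h[...,0]<5)|(h[...,0]>174))&(h[...,1]>200)&(d>0)&(P[...,2]>.05)
Q=P[m]; s=least_squares(lambda x:np.linalg.norm(Q-x,axis=1)-.016,np.median(Q,0)-[0,0,.012],loss='soft_l1',f_scale=.002); K=s.x
bz=np.median(P[150:200,200:400,2]); print('knob',K,'board z',bz,'strip z',np.median(P[75:85,200:290,2]),'sin ang deg',np.degrees((K[2]-bz-.052)/.14))
# arm bar top height along it
for v in range(10,115,10): print(v,np.round(P[v,318],4))
E
python3 g.py
```

```text
clock: 26.7
tcp_pos: [0.4784, -0.0484, 0.2929]
orientation: [-3.136, 0.179, 0.0]
contact_force: [-0.4, 0.8, 0.6]
grip_width: -0.0001
knob [ 0.53103992 -0.04853767  0.06863545] board z 0.01902143809385537 strip z 0.04105419988706857 sin ang deg -0.9764792197643523
10 [ 0.6301 -0.0591  0.0748]
20 [ 0.6224 -0.0582  0.0761]
30 [ 0.6151 -0.0573  0.0755]
40 [ 0.6077 -0.0564  0.075 ]
50 [ 0.6001 -0.0554  0.0743]
60 [ 0.5921 -0.0545  0.0747]
70 [ 0.5842 -0.0535  0.0744]
80 [ 0.5761 -0.0525  0.0732]
90 [ 0.5677 -0.0515  0.0745]
100 [ 0.5593 -0.0505  0.0754]
110 [ 0.5507 -0.0494  0.0731]
[ 0.4784 -0.0484  0.2929] [ 0.72 -0.12  0.08]
tool XY [-0.1472 -0.0041]
slopes [0.0029 0.004 ] near@0 -0.0593 far@-.15,0,.15 [-0.0011 -0.0005  0.0001] Y -0.1433592128342909 0.15694496758966406
```

```bash
python3 -c "
from bench import r
print(r.hand_in(), r.get_obs()['clock'])"
```

```text
the job is handed in; nothing more can be done
the job is handed in; nothing more can be done
```

The strip is flush against the rail, the hold-down arm is pressed down onto it, and I handed the job in at about 27 s of the 72 s.

- **Strip:** I pushed its near edge alternately on the right and left, then pressed each side home with about 11–12 N at the tool. Allowing 2–3 N for drag, that puts an estimated 9–10 N on the rail. The top view then gave the same angle for strip and rail (83.13° each). In the last wrist check the strip's far edge was within about 1 mm of the rail face along its whole length.
- **Hold-down arm:** I pressed the knob down along its arc to about 10 N, held it, then lifted straight off. The wrist force read close to zero afterwards.
- **Check that came out lower than expected:** with the knob pressed, the tool height put the arm about 1.7–2° below level. After I let go it measured about 1° below and stayed there 0.7 s later. The task says it ends 2–3° below. My reading is that the pad sprang back to what the stiff hinge can hold, about 5–7 N. The measurement is good to about 0.5°, so I did not press again.
- **Other things:** I saw no movement of the other tools in the last side picture, though I did not measure them.

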